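# Check backup cartridges in through a one-way gate

### The arm

A 6-joint arm with a two-finger parallel gripper is mounted at the origin on the work surface. World frame = base frame: x ahead of the robot, y to its left, z up, the work surface at z = 0. Lengths are in m, angles in rad, forces in N, time in s.
With the tool pointing down it reaches from about 0.35 to 1 m from the base axis. Payload 7.1 kg.
Tool frame: the origin (TCP) lies between the finger pads; the fingertips stand 22 mm ahead of it and the grasp point (between the pads) lies 3 mm ahead of it; x points along the fingers, y is the direction in which the jaws open and shut, and the axes are right-handed (so a half turn about x gives the same grasp; the last joint's range is limited). The gripper opens to 85 mm and grips with 20 to 120 N. Pads are 22 mm wide; open, the fingers measure 114 mm over their backs; the gripper's body (76 mm by 85 mm) begins 54 mm behind the grasp point. The pads swing forward as they close: fully open they stand 13 mm farther back than shut.
Start: joints at [1.193, 0.423, 1.63, -0, 1.089, -0.019], TCP at [0.219, 0.585, 0.229] pointing down, gripper open.
Joint ranges: [-3, 3], [-0.9, 2.11], [0.09, 2.58], [-1.31, 4.45], [0.11, 2.69], [-2.54, 2.54]. Speed limits (rad/s): [2.39, 2.39, 3.01, 3.14, 3.14, 3.14].

### API

Orientations are given as a rotation vector (axis times angle).
In Python, from rig import manip gives the robot as it stands. The module is installed in compiled form; this text tells all that it offers. Calls block until the motion is done:
- manip.move_to(position, orientation): joint-space move of the TCP to a pose.
- manip.servo_line(position, orientation=None, rate=0.15): straight line of the TCP; orientation=None keeps the orientation; rate is the mean speed in m/s.
- manip.set_joints(angles): joint-space move.
- manip.command_gripper(opening, f_grip=None): finger opening in m; f_grip is the grip in N (None keeps the last); returns when the fingers have stopped.
- manip.hold(seconds).
- manip.solve_ik(position, orientation): joint angles nearest the present ones, or None.
- manip.camera(name): name is "scene" or "top" or "wrist"; returns a dict with "image" (480x640x3 uint8, red, green, blue), "fx", "fy", "cx", "cy" (pixels), "cam_to_world" (4x4, takes a point from camera to world coordinates); the wrist camera has in their place "mount" (4x4, takes a point from camera to tool coordinates, whose origin is the TCP and whose axes are the tool frame's). Camera axes: x right, y down, z forward; pixel columns grow to the right and rows downward; lengths in m; the calibration is good to about 2 mm. A picture is of the moment at which its call begins: read the wrist's pose just before it. There is no depth.
A pose or a line that the arm cannot do raises manip.IKError and nothing moves.
- manip.sign_off(): hands the job in, once; it reports no verdict.
Readings, each from a call of its own:
- manip.get_time(): time.
- manip.get_joint_positions(): joint angles.
- manip.get_joint_vel(): joint speeds.
- manip.get_tau(): joint torques, N m.
- manip.get_position(): TCP position.
- manip.get_ee_rot(): TCP orientation.
- manip.get_contact_force(): force on the tool from outside, world axes, zero at the start.
- manip.get_torque(): the same for the moment, N m.
- manip.get_width(): finger opening in m.
Only numpy, scipy, OpenCV 4.12 (cv2) and the standard library are available. Lean on these libraries where they do the work, as an engineer would, in place of code of your own. Each camera call takes 0.05 s, during which the arm holds its last target. There are 200 camera calls.

### The job

Check in the backup cartridges that lie on the desk: before putting any in, key in the code blue, yellow, blue, white, yellow on the keypad, one key at a time, each pressed fully down and let up before the next. Then push every cartridge, label up and end first, through the sprung one-way gate of the intake station until all of them lie flat inside past the gate and both gate leaves have shut behind them. Only then close the batch by pressing green and after it white in the same way; never press red, and leave the stapler, mug and tape dispenser where they are.

Things in the scene. Friction and masses are not known exactly. Their poses are not given: they have to be found in the camera images.
- station: Intake station: a straight grey bottomless channel (walls 46 mm high) standing fixed on the desk, with a one-way gate. Origin: on the desk at the middle of the gate. +x points inwards through the gate (about world -y), +y across, +z up. Station x -45 to 0 mm: entry funnel narrowing from 100 to 72 mm between its walls. In at x 0 to 50 mm it is open-topped and 90 mm wide; there the leaves swing.
- pad (a point): Middle of the flat white set-down pad with orange bars in front of the gate: station x -110 mm, y 0, at desk level. The pad is 130 mm along station x, level with the desk, without walls; only the funnel (from x -45 mm) stands beyond it.
- bay (a point): Station x 240 mm, y 0, on the desk: the middle of the bay, x 75 to 406 mm, 68 mm wide, closed at the end, under a clear roof (underside 46, top 49 mm above the desk). The channel narrows to it at x 50 to 70 mm. It holds four cartridges end to end; each one pushed in shoves the earlier ones along. A cartridge's rear end must pass x 40 mm for the leaves to shut.
- leaf_left (a joint): Angle (rad) of the orange gate leaf (38 mm wide, 40 mm tall) hinged about the vertical at station y +40.5 mm: 0 shut, up to 1.5 swung inwards (+x). Light spring (0.024 N m at shut, 0.08 N m wide open) closes it by itself; a stop keeps it from swinging outwards.
- leaf_right (a joint): The same for the leaf hinged at station y -40.5 mm.
- keypad: Grey keypad block 125 x 170 x 30 mm high, fixed; origin under its centre. Five round keys stand on it in two rows with 52 to 56 mm between neighbours; which colour sits where varies. The sixth place has a small dark display.
- key_blue_top (a point): Centre of the top of the blue key (round, 32 mm diameter, black collar), about 52 mm above the desk when up; pressed straight down
- key_blue (a joint): Travel of the blue key in m: 0 up, 0.006 fully down (about 4.5 N); springs back up when let go.
- key_yellow_top (a point): Centre of the top of the yellow key (round, 32 mm diameter, black collar), about 52 mm above the desk when up; pressed straight down
- key_yellow (a joint): Travel of the yellow key in m: 0 up, 0.006 fully down (about 4.5 N); springs back up when let go.
- key_white_top (a point): Centre of the top of the white key (round, 32 mm diameter, black collar), about 52 mm above the desk when up; pressed straight down; a code key, and the second key of closing the batch
- key_white (a joint): Travel of the white key in m: 0 up, 0.006 fully down (about 4.5 N); springs back up when let go.
- key_green_top (a point): Centre of the top of the green key (round, 32 mm diameter, black collar), about 52 mm above the desk when up; pressed straight down; first key of closing the batch
- key_green (a joint): Travel of the green key in m: 0 up, 0.006 fully down (about 4.5 N); springs back up when let go.
- key_red_top (a point): Centre of the top of the red key (round, 32 mm diameter, black collar), about 52 mm above the desk when up; pressed straight down; cancel: not to be pressed
- key_red (a joint): Travel of the red key in m: 0 up, 0.006 fully down (about 4.5 N); springs back up when let go.
- cart_a: Backup-disk cartridge, a near-black block 80 mm (its x) x 56 mm (its y) x 36 mm high, about 0.18 kg, loose, with a white label on top. Origin: centre of its underside. Lies flat on the desk at the start; may be absent.
- cart_b: Backup-disk cartridge, a near-black block 80 mm (its x) x 56 mm (its y) x 36 mm high, about 0.18 kg, loose, with a yellow label on top. Origin: centre of its underside. Lies flat on the desk at the start; may be absent.
- cart_c: Backup-disk cartridge, a near-black block 80 mm (its x) x 56 mm (its y) x 36 mm high, about 0.18 kg, loose, with a green label on top. Origin: centre of its underside. Lies flat on the desk at the start; may be absent.
- cart_d: Backup-disk cartridge, a near-black block 80 mm (its x) x 56 mm (its y) x 36 mm high, about 0.18 kg, loose, with a red label on top. Origin: centre of its underside. Lies flat on the desk at the start; may be absent.
- stapler: Red and black stapler, 130 x 36 x 52 mm, bystander; origin under its centre.
- mug: White mug, 80 mm wide, 95 mm high, bystander; origin under its centre.
- tape: Black tape dispenser, 150 x 60 x 82 mm, bystander; origin under its centre.
There are look-alikes about, which are no part of the job. What is shaped like the cart_d but orange is not meant.

How it is judged:
By the outcome, as a careful person would: the job done as asked, in the order asked, and still so for the second after the job is handed in, with the robot touching nothing.
Of cart_a, cart_b, cart_c, cart_d only 2 to 4 are there at a start; the rules pass over those that are not, and their reading is None.
At some moment in a run one of cart_a, cart_b, cart_c, cart_d may be knocked a few centimetres aside while the robot is not near it.
Once in a run the grip may slacken for a moment while it holds something.
It also fails if it takes over 210 s, if anything falls off the work surface, if the arm or the gripper's body presses on something with over 40 N, if the wrist force passes 120 N, or if a joint passes its speed limit or range.

## Working session

There is one attempt and no reset: what is moved stays moved. The work goes in short steps, each a Python script; the robot and the scene stay as the last script left them, time stands still between calls to the robot, and variables do not carry over. Pictures are saved under pics/ and viewed, about 12 in all and at most 16, crops included, and the job is handed in when it is done.

```bash
mkdir -p pics; ls; python3 - <<'E'
from rig import manip
import cv2,numpy as np
print(manip.get_time(),manip.get_position(),manip.get_ee_rot(),manip.get_width())
for n in("top","scene"):
    c=manip.camera(n);cv2.imwrite(f"pics/{n}0.png",c["image"][:,:,::-1])
    print(n,c["fx"],c["fy"],c["cx"],c["cy"]);print(np.round(c["cam_to_world"],4).tolist())
print(np.round(manip.camera("wrist")["mount"],4).tolist())
E
```

```text
pics
0.0 [0.21922293 0.58467828 0.22784178] [ 0.28027404  1.55272105 -0.28272345] 0.08574692800693323
top 442.11000983540447 442.11000983540447 326.1567813681261 234.2680201418005
[[-0.0238, -0.9977, 0.0634, 0.4716], [-0.9995, 0.025, 0.0195, 0.0015], [-0.0211, -0.0629, -0.9978, 0.9243], [0.0, 0.0, 0.0, 1.0]]
scene 536.1486642674469 536.1486642674469 328.8082689382816 239.76487464868748
[[0.6056, 0.5556, -0.5697, 1.1629], [0.7957, -0.4288, 0.4277, -0.463], [-0.0067, -0.7123, -0.7018, 0.8386], [0.0, 0.0, 0.0, 1.0]]
[[0.0009, -0.3101, 0.9507, -0.146], [1.0, 0.0006, -0.0008, -0.0003], [-0.0003, 0.9507, 0.3101, -0.0794], [0.0, 0.0, 0.0, 1.0]]
```

View pics/top0.png

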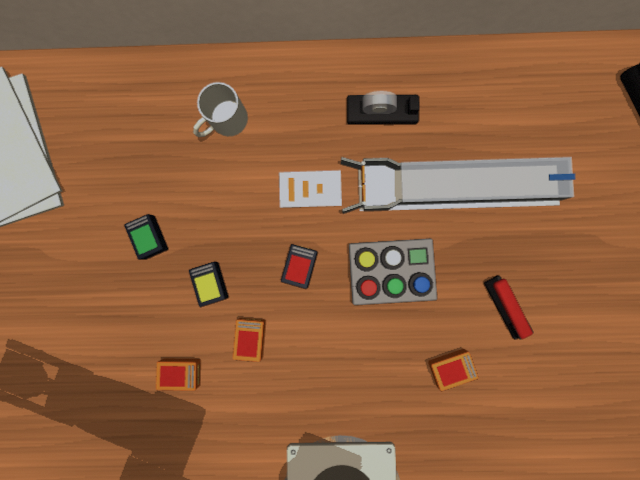

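View pics/scene0.png

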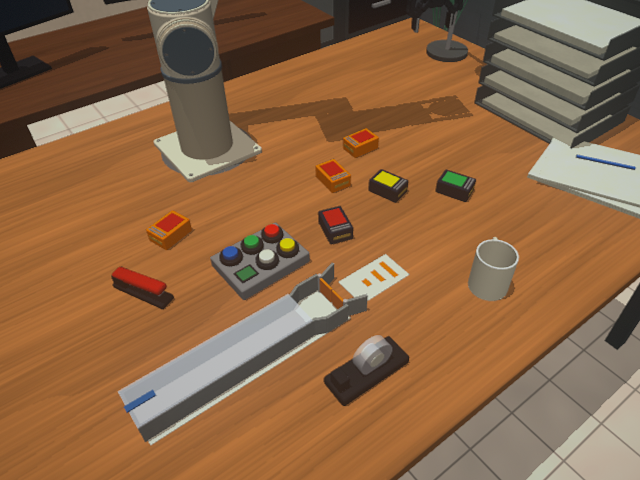

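The scenes show cart_b (yellow, ~208,284), cart_c (green, ~147,237) and cart_d (red on black, ~299,266). There is no white-label cartridge, and the three orange-bodied blocks are decoys. The keypad is at ~(393,271) and the gate at ~(362,185), with the channel running to (573,178). I'll measure colours next and take a close crop.

```bash
cat > h.py <<'E'
from rig import manip
import cv2,numpy as np
from scipy.spatial.transform import Rotation as R
def p2w(c,uv,z,T=None):
    T=c["cam_to_world"] if T is None else T
    uv=np.atleast_2d(uv).astype(float)
    d=np.c_[(uv[:,0]-c["cx"])/c["fx"],(uv[:,1]-c["cy"])/c["fy"],np.ones(len(uv))]@T[:3,:3].T
    return (T[:3,3]+d*((z-T[2,3])/d[:,2])[:,None])[:,:2]
def w2p(c,p,T=None):
    T=c["cam_to_world"] if T is None else T
    q=(np.atleast_2d(p)-T[:3,3])@T[:3,:3]
    return np.c_[q[:,0]/q[:,2]*c["fx"]+c["cx"],q[:,1]/q[:,2]*c["fy"]+c["cy"]]
def down(yaw):
    "tool x down, tool y (jaw axis) at world angle yaw"
    y=np.array([np.cos(yaw),np.sin(yaw),0]);x=np.array([0,0,-1.])
    return R.from_matrix(np.c_[x,y,np.cross(x,y)]).as_rotvec()
HUE={"red":((0,8),(172,180)),"yellow":((24,34),),"green":((50,75),),"blue":((102,125),)}
def blobs(im,col,amin=60):
    h=cv2.cvtColor(im,cv2.COLOR_RGB2HSV);m=np.zeros(h.shape[:2],np.uint8)
    for a,b in HUE[col]: m|=cv2.inRange(h,(a,130,70),(b,255,255))
    m=cv2.morphologyEx(m,cv2.MORPH_OPEN,np.ones((3,3)))
    cs,_=cv2.findContours(m,cv2.RETR_EXTERNAL,cv2.CHAIN_APPROX_NONE)
    return [(cv2.minAreaRect(k),cv2.contourArea(k)) for k in cs if cv2.contourArea(k)>amin]
E
python3 - <<'E'
from h import *
c=manip.camera("top");im=c["image"]
for k in HUE:
    for r,a in blobs(im,k):
        print(k,np.round(r[0]),np.round(r[1]),round(r[2]),a,"w@.036",p2w(c,r[0],.036).round(4),"w@.052",p2w(c,r[0],.052).round(4))
cr=cv2.resize(im[140:320,110:430],None,fx=2.5,fy=2.5,interpolation=cv2.INTER_CUBIC)
cv2.imwrite("pics/crop1.png",cr[:,:,::-1])
E
```

```text
red [172. 376.] [20. 24.] 90 477.0 w@.036 [[0.2534 0.3321]] w@.052 [[0.2574 0.3261]]
red [452. 372.] [21. 25.] 70 480.5 w@.036 [[ 0.2505 -0.2212]] w@.052 [[ 0.2545 -0.2171]]
red [247. 343.] [20. 25.] 5 451.0 w@.036 [[0.3143 0.1814]] w@.052 [[0.3171 0.1782]]
red [368. 288.] [15. 15.] 90 190.0 w@.036 [[ 0.4195 -0.063 ]] w@.052 [[ 0.4205 -0.0618]]
red [513. 308.] [63. 14.] 63 830.0 w@.036 [[ 0.3721 -0.346 ]] w@.052 [[ 0.3739 -0.3398]]
red [298. 269.] [21. 26.] 15 489.0 w@.036 [[0.4596 0.078 ]] w@.052 [[0.4598 0.0766]]
yellow [207. 287.] [25. 20.] 73 474.0 w@.036 [[0.428  0.2616]] w@.052 [[0.4288 0.2569]]
yellow [366. 258.] [15. 15.] 90 184.5 w@.036 [[ 0.4774 -0.0607]] w@.052 [[ 0.4773 -0.0596]]
green [394. 286.] [15. 15.] 90 178.0 w@.036 [[ 0.4223 -0.1148]] w@.052 [[ 0.4232 -0.1127]]
green [143. 239.] [25. 20.] 67 461.5 w@.036 [[0.528  0.3904]] w@.052 [[0.5269 0.3834]]
blue [422. 284.] [15. 15.] 90 183.0 w@.036 [[ 0.4231 -0.1685]] w@.052 [[ 0.424  -0.1654]]
blue [562. 176.] [ 5. 23.] 90 94.0 w@.036 [[ 0.6323 -0.4563]] w@.052 [[ 0.6295 -0.4481]]
```

View pics/crop1.png

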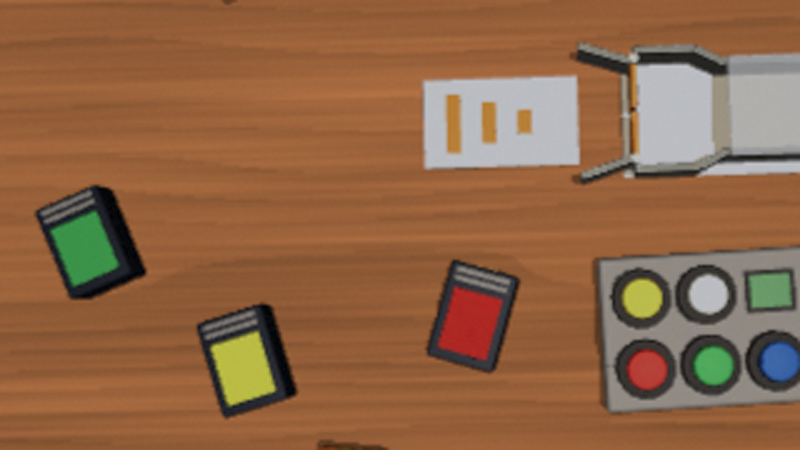

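```bash
cat >> h.py <<'E'
KEY={"red":(.4205,-.0618),"yellow":(.4773,-.0596),"green":(.4232,-.1127),"blue":(.424,-.1654),"white":(.480,-.1105)}
def jaw(): # present jaw yaw
    m=R.from_rotvec(manip.get_ee_rot()).as_matrix(); return np.arctan2(m[1,1],m[0,1])
def best(pos,yaw):
    "orientation (of the two equal grasps) whose joints lie closest to now, with last joint inside range"
    o=[]
    for k in(0,np.pi):
        r=down(yaw+k);q=manip.solve_ik(pos,r)
        if q is not None:o.append((abs(q[5])>2.4,np.abs(np.array(q)-manip.get_joint_positions()).max(),r))
    return min(o,key=lambda t:t[:2])[2]
def go(x,y,z,yaw): 
    r=best([x,y,z],yaw);manip.move_to([x,y,z],r);return r
def press(col,yaw,ztop=.092):
    x,y=KEY[col]
    go(x,y,ztop+.012,yaw);manip.servo_line([x,y,ztop],rate=.06);manip.hold(.15)
    b=manip.get_contact_force()[2];z=ztop;log=[]
    while z>ztop-.04:
        z-=.001;manip.servo_line([x,y,z],rate=.03)
        f=manip.get_contact_force()[2]-b;log.append((round(z,3),round(float(f),1)))
        if f>11:break
    manip.hold(.2);f=manip.get_contact_force()[2]-b
    manip.servo_line([x,y,ztop+.012],rate=.1);manip.hold(.2)
    print(col,"end",round(z,4),"F",round(float(f),1),"t",round(manip.get_time(),1),log[-9:])
E
python3 - <<'E'
from h import *
c=manip.camera("top")
cp=lambda u,v:(u/2.5+110-.3,v/2.5+140-.3)
P=p2w(c,[cp(424,82),cp(578,76),cp(579,163),cp(425,169)],0);print("pad",P.round(4).tolist(),P.mean(0))
G=p2w(c,[cp(632,60),cp(629,175)],.046);print("gate",G.round(4).tolist(),G.mean(0))
E_=p2w(c,[(573,158),(574,198)],.046);print("end",E_.round(4).tolist(),E_.mean(0))
F=p2w(c,[cp(578,46),cp(582,181)],.046);print("tips",F.round(4).tolist(),F.mean(0))
d=E_.mean(0)-P.mean(0);print("dir",d/np.linalg.norm(d),np.linalg.norm(d),"jaw",jaw())
manip.command_gripper(0.0,f_grip=30)
press("blue",jaw())
E
```

```text
pad [[0.6639, 0.1158], [0.6654, -0.0148], [0.5914, -0.0137], [0.5897, 0.1162]] [0.6275868  0.05088001]
gate [[0.6675, -0.0576], [0.5747, -0.0525]] [ 0.62110327 -0.05508041]
end [[0.667, -0.4759], [0.5869, -0.4732]] [ 0.62699307 -0.47452077]
tips [[0.6801, -0.0146], [0.5709, -0.0149]] [ 0.62550477 -0.01476608]
dir [-0.00113005 -0.99999936] 0.525401115114174 jaw 1.2120503492110124
blue end 0.052 F -0.3 t 15.4 [(0.06, 0.1), (0.059, 0.1), (0.058, -0.3), (0.057, 0.3), (0.056, 0.2), (0.055, 0.1), (0.054, -0.1), (0.053, 0.6), (0.052, -0.5)]
```

```bash
python3 - <<'E'
from h import *
x,y=KEY["blue"]
manip.servo_line([x,y,.075],rate=.08)
print(manip.get_position(),R.from_rotvec(manip.get_ee_rot()).as_matrix().round(3).tolist(),manip.get_width(),manip.get_contact_force(),manip.get_time())
a=manip.camera("scene")["image"][150:350,150:400]
b=manip.camera("wrist")["image"]
a=cv2.resize(a,None,fx=1.6,fy=1.6,interpolation=cv2.INTER_CUBIC);b=cv2.resize(b,(400,300))
o=np.zeros((320,800,3),np.uint8);o[:,:400]=a[:320,:400];o[:300,400:]=b
cv2.imwrite("pics/k1.png",o[:,:,::-1])
E
```

```text
[ 0.42378547 -0.16529928  0.07464484] [[-0.001, -0.351, -0.936], [0.0, -0.936, 0.351], [-1.0, -0.0, 0.001]] 7.918870771023991e-05 [0.8603522  0.33491151 0.74705807] 15.8667
```

View pics/k1.png

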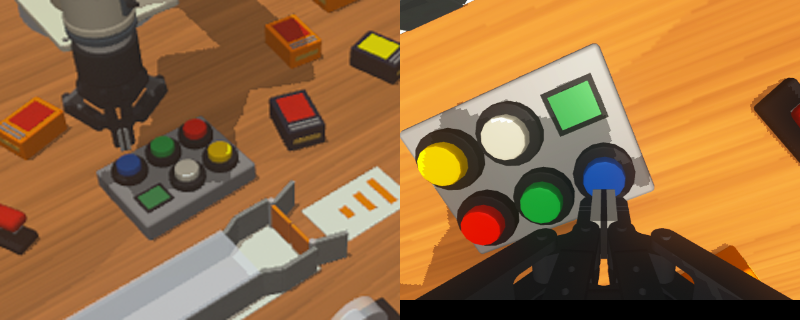

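The fingertips stand at the robot-side edge of the blue key in both views, so my key position is off towards the robot. I'll measure the keys again with the wrist camera.

```bash
cat >> h.py <<'E'
def wT(c,p,r):
    T=np.eye(4);T[:3,:3]=R.from_rotvec(r).as_matrix();T[:3,3]=p;return T@c["mount"]
def wcam():
    p,r=manip.get_position(),manip.get_ee_rot();c=manip.camera("wrist");return c,wT(c,p,r)
E
python3 - <<'E'
from h import *
x,y=KEY["green"]
go(x-.03,y,.22,jaw())
c,T=wcam();cv2.imwrite("pics/w2.png",c["image"][:,:,::-1])
for k in HUE:
    for r,a in blobs(c["image"],k,800): print("wrist",k,np.round(r[0]),np.round(r[1]),p2w(c,r[0],.052,T).round(4))
s=manip.camera("scene")
for k in HUE:
    for r,a in blobs(s["image"],k,100): print("scene",k,np.round(r[0]),p2w(s,r[0],.052).round(4))
for k,v in KEY.items():print(k,w2p(s,[*v,.052]).round(),w2p(c,[*v,.052],T).round())
E
```

```text
wrist red [ 68. 389.] [56. 38.] [[0.3233 0.165 ]]
wrist red [494. 313.] [39. 58.] [[ 0.262  -0.2186]]
wrist red [ 73. 253.] [65. 48.] [[0.4364 0.0901]]
wrist red [254. 203.] [40. 40.] [[ 0.4229 -0.0645]]
wrist red [612. 127.] [141.  46.] [[ 0.3823 -0.3361]]
wrist yellow [220. 136.] [41. 41.] [[ 0.4781 -0.0614]]
wrist green [314. 178.] [40. 39.] [[ 0.4249 -0.1153]]
wrist blue [377. 152.] [41. 40.] [[ 0.4267 -0.1674]]
scene red [139. 280.] [[ 0.3873 -0.345 ]]
scene red [271. 230.] [[ 0.4264 -0.0633]]
scene red [169. 222.] [[ 0.2691 -0.224 ]]
scene red [336. 206.] [[0.4486 0.0938]]
scene red [331. 168.] [[0.332  0.1706]]
scene red [362. 136.] [[0.272  0.3184]]
scene yellow [287. 243.] [[ 0.4789 -0.0583]]
scene yellow [387. 178.] [[0.4435 0.2491]]
scene green [251. 241.] [[ 0.427  -0.1146]]
scene green [454. 178.] [[0.5406 0.3753]]
scene blue [140. 401.] [[ 0.6318 -0.447 ]]
scene blue [230. 252.] [[ 0.4292 -0.1654]]
red [[270. 228.]] [[252. 207.]]
yellow [[286. 243.]] [[219. 138.]]
green [[251. 239.]] [[311. 181.]]
blue [[229. 251.]] [[376. 156.]]
white [[266. 254.]] [[280. 110.]]
```

View pics/w2.png

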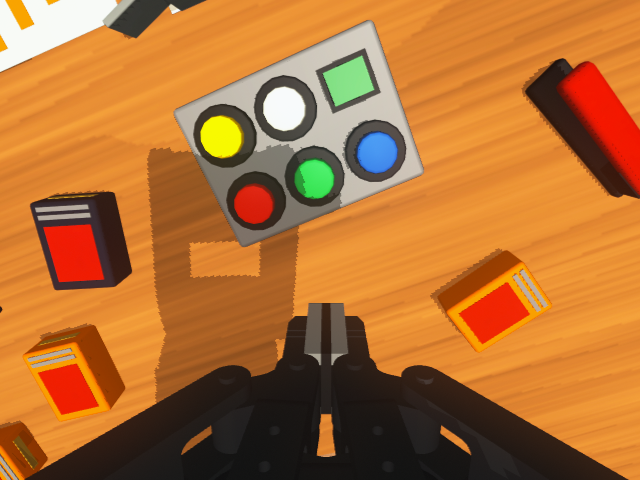

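```bash
python3 - <<'E'
from h import *
c,T=wcam();I=np.eye(4)
p=manip.get_position();print(p, manip.get_width())
for d in(-.02,-.01,0,.01,.022,.035):print(d,w2p(c,[d,0,0],c["mount"]).round(1), w2p(manip.camera("scene") if d==0 else c,[p[0],p[1],p[2]-d],None if d==0 else T).round(1))
s=manip.camera("scene")
for dz in(-.03,-.02,-.01,0,.01,.02):print(dz,w2p(s,[.4238,-.1653,.0746+dz]).round(1))
E
```

```text
[ 0.39266041 -0.11283135  0.21848954] 8.369511165646724e-05
-0.02 [[324.4 347.2]] [[324.4 347.3]]
-0.01 [[324.4 332.6]] [[324.5 332.6]]
0 [[324.5 319.7]] [[232.6 168.3]]
0.01 [[324.5 308.2]] [[324.5 308.1]]
0.022 [[324.6 295.9]] [[324.6 295.8]]
0.035 [[324.6 284.3]] [[324.6 284.1]]
-0.03 [[229.2 253. ]]
-0.02 [[228.5 249.6]]
-0.01 [[227.9 246.2]]
0 [[227.2 242.7]]
0.01 [[226.5 239.2]]
0.02 [[225.8 235.6]]
```

```bash
cat >> h.py <<'E'
KEY={"yellow":(.478,-.060),"green":(.4245,-.114),"blue":(.4265,-.166),"white":(.480,-.112)}
E
python3 - <<'E'
from h import *
x,y=KEY["blue"]
go(x,y,.075,jaw());manip.hold(.2);b=manip.get_contact_force()[2]
for z in np.arange(.070,.026,-.002):
    manip.servo_line([x,y,z],rate=.03);manip.hold(.05)
    f=manip.get_contact_force()[2]-b;print(z.round(3),manip.get_position()[2].round(4),f.round(1),end="; ")
    if f>2: break
cv2.imwrite("pics/k3.png",np.hstack([cv2.resize(manip.camera("scene")["image"][180:300,170:330],(400,300),interpolation=2),cv2.resize(manip.camera("wrist")["image"],(400,300))])[:,:,::-1])
print(manip.get_time())
E
```

```text
0.07 0.0701 -0.4; 0.068 0.0679 -0.8; 0.066 0.0659 0.4; 0.064 0.0639 -0.5; 0.062 0.0619 0.7; 0.06 0.0599 0.4; 0.058 0.0579 -0.3; 0.056 0.0559 0.2; 0.054 0.0539 -0.3; 0.052 0.0519 -0.9; 0.05 0.0499 0.5; 0.048 0.0481 2.3; 21.5333
```

View pics/k3.png

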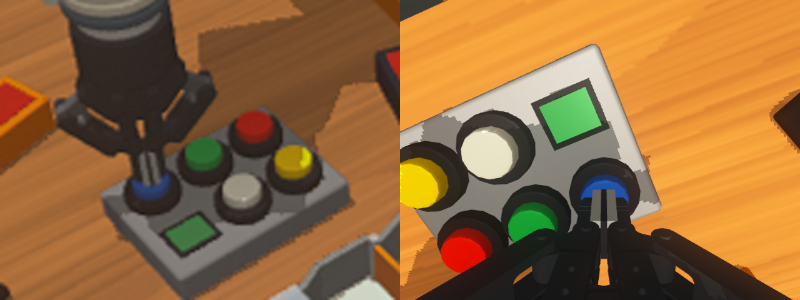

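Contact with blue came at TCP z≈0.049, so the shut fingertips are about level with the TCP. I'll finish this press from here, then key in the rest.

```bash
cat >> h.py <<'E'
def finish(x,y,z,b,zup=.068):
    log=[]
    while z>.036:
        z-=.001;manip.servo_line([x,y,z],rate=.03);manip.hold(.04)
        f=manip.get_contact_force()[2]-b;log.append((round(z,3),round(float(f),1)))
        if f>10:break
    manip.hold(.15);f=manip.get_contact_force()[2]-b;zz=manip.get_position()[2]
    manip.servo_line([x,y,zup],rate=.1);manip.hold(.15)
    print("z",zz.round(4),"F",round(float(f),1),"t",round(manip.get_time(),1),log)
def press(col,yaw):
    x,y=KEY[col];go(x,y,.068,yaw);manip.hold(.15)
    b=np.mean([manip.get_contact_force()[2] for _ in range(4)])
    manip.servo_line([x,y,.051],rate=.08);print(col,end=" ");finish(x,y,.046,b)
E
python3 - <<'E'
from h import *
finish(*KEY["blue"],.048,0.7)
yw=jaw()
for k in("yellow","blue","white","yellow"):press(k,yw)
E
```

```text
z 0.043 F 20.7 t 24.0 [(0.047, 2.7), (0.046, 2.8), (0.045, 2.7), (0.044, 2.4), (0.043, 7.7), (0.042, 19.7)]
yellow z 0.0431 F 18.7 t 27.0 [(0.045, 3.3), (0.044, 3.3), (0.043, 8.1), (0.042, 18.8)]
blue z 0.043 F 19.9 t 30.0 [(0.045, 2.2), (0.044, 2.9), (0.043, 6.7), (0.042, 20.1)]
white z 0.0431 F 17.3 t 32.9 [(0.045, 3.0), (0.044, 3.8), (0.043, 7.5), (0.042, 19.0)]
yellow z 0.0431 F 19.4 t 35.7 [(0.045, 4.5), (0.044, 4.3), (0.043, 7.9), (0.042, 19.6)]
```

Code entered: all five presses reached a hard stop at the same depth, in the right order. Next is the first cartridge, the red-labelled cart_d.

```bash
cat >> h.py <<'E'
def look(col,guess,yaw,z=.22):
    "hover over guess, measure label: returns cart centre, jaw yaw across it"
    r=best([*guess,z],yaw);tz=R.from_rotvec(r).as_matrix()[:2,2]
    p=np.array(guess)+.05*tz;manip.move_to([*p,z],r);manip.hold(.1)
    c,T=wcam();o=[]
    for b,a in blobs(c["image"],col,500):
        w=p2w(c,cv2.boxPoints(b),.036,T);e=[w[1]-w[0],w[2]-w[1]];L=sorted(e,key=np.linalg.norm)
        l,s=L[1],L[0]; l=l*np.sign(l[0])
        cen=w.mean(0)+.006*l/np.linalg.norm(l)
        x0,y0=np.int32(b[0]);o.append((np.linalg.norm(cen-guess),cen,np.arctan2(s[1],s[0]),np.linalg.norm(l),np.linalg.norm(s)))
    o.sort(key=lambda t:t[0]);d,cen,yw,ll,ss=o[0];yw=(yw+np.pi/2)%np.pi-np.pi/2
    print(col,"c",cen.round(4),"yaw",round(yw,3),"label",round(ll,3),round(ss,3),"dist",round(d,3),"t",round(manip.get_time(),1))
    return cen,yw,c,T
def lower(x,y,z0,zmin,lim=2.5,step=.002):
    "go down to desk contact or zmin; returns z"
    manip.servo_line([x,y,z0],rate=.12);manip.hold(.15)
    b=np.mean([manip.get_contact_force()[2] for _ in range(4)]);z=z0
    while z>zmin+1e-6:
        z-=step;manip.servo_line([x,y,z],rate=.05);f=manip.get_contact_force()[2]-b
        if f>lim:
            print("touch z",round(z,4),round(float(f),1));z+=.003;manip.servo_line([x,y,z]);break
    return z
E
python3 - <<'E'
from h import *
manip.move_to([*KEY["yellow"],.2],manip.get_ee_rot())
manip.command_gripper(.085)
cen,yw,c,T=look("red",(.4596+.006,.078),-.25)
im=c["image"].copy()
u=w2p(c,[*cen,.036],T)[0];cv2.circle(im,(int(u[0]),int(u[1])),5,(255,255,255),2)
s=manip.camera("top")["image"]
cv2.imwrite("pics/r1.png",np.hstack([cv2.resize(im,(400,300)),cv2.resize(s,(400,300))])[:,:,::-1])
E
```

```text
red c [0.4399 0.0996] yaw 1.212 label 0.051 0.041 dist 0.034 t 38.6
```

View pics/r1.png

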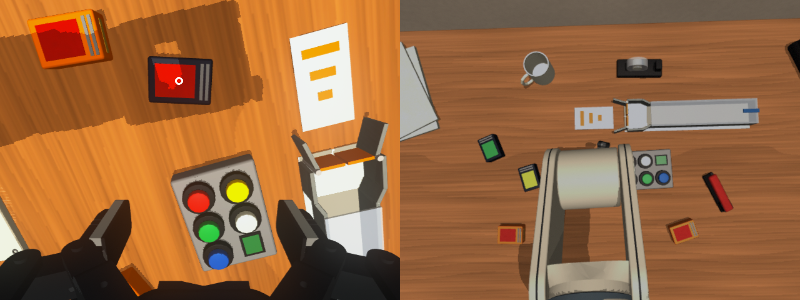

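cart_d has been knocked to (0.440, 0.100), and its new centre is marked correctly in the left image. My yaw argument was also 90° off, but the measured value is right. Grasping now.

```bash
cat >> h.py <<'E'
SX,GY=.6270,-.058   # station axis x, gate y
def grasp(cen,yw):
    x,y=cen;go(x,y,.12,yw)
    z=lower(x,y,.035,.004)
    manip.command_gripper(.045,f_grip=40);w=manip.get_width();print("grasp z",round(z,4),"w",round(w,4))
    manip.servo_line([x,y,.10],rate=.15);manip.hold(.2);print("lifted w",round(manip.get_width(),4));return z
def place(z):
    r=go(SX,GY+.115,.10,0.0);print("over pad w",round(manip.get_width(),4),"t",round(manip.get_time(),1))
    zz=lower(SX,GY+.115,z+.010,z+.0005,lim=3,step=.002)
    manip.command_gripper(.085);manip.servo_line([SX,GY+.115,.10],rate=.2)
E
python3 - <<'E'
from h import *
z=grasp((.4399,.0996),1.212)
c=manip.camera("wrist");s=manip.camera("scene")
cv2.imwrite("pics/g1.png",np.hstack([cv2.resize(c["image"],(400,300)),cv2.resize(s["image"],(400,300))])[:,:,::-1])
E
```

```text
grasp z 0.003 w 0.0556
lifted w 0.0564
```

View pics/g1.png

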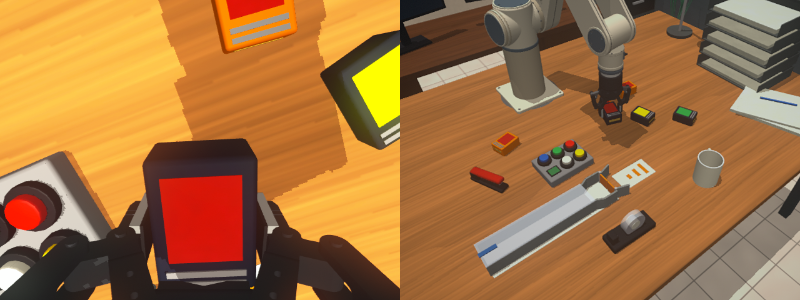

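cart_d is firmly held, 56 mm wide across the jaws. Next: set it down on the pad and check.

```bash
python3 - <<'E'
from h import *
place(.003)
x,y=SX,GY+.115
manip.servo_line([x,y+.10,.16],rate=.25);manip.hold(.1)
s=manip.camera("scene");c,T=wcam()
for b,a in blobs(c["image"],"red",500):
    w=p2w(c,cv2.boxPoints(b),.036,T);print(w.mean(0).round(4),(w[1]-w[0]).round(4),(w[2]-w[1]).round(4))
print(manip.get_joint_positions().round(2),manip.get_time())
im=c["image"].copy()
for sx in(-.175,-.045,0,.05,.2):
  for sy in(-.034,0,.034):
    u=w2p(c,[SX+sy,GY-sx,0],T)[0];cv2.circle(im,(int(u[0]),int(u[1])),3,(255,0,255),-1)
cv2.imwrite("pics/p1.png",np.hstack([cv2.resize(im,(400,300)),cv2.resize(s["image"][130:370,180:500],(400,300))])[:,:,::-1])
E
```

```text
over pad w 0.0561 t 47.4
touch z 0.003 4.6
[0.6262 0.0611] [0.0404 0.0025] [ 0.0034 -0.0508]
[ 0.22  0.53  1.63 -0.    0.98  0.23] 51.725
```

View pics/p1.png

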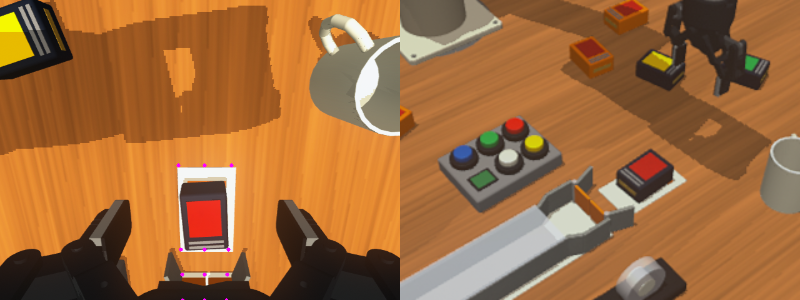

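cart_d lies on the pad, centred at about (0.626, 0.055) and roughly 4° off. The projected station points (magenta) match the pad corners and the funnel. Pushing it in with the narrowed gripper.

```bash
cat >> h.py <<'E'
def push(yend=None,y0=.135,z=.012):
    yend=GY-.048+.011 if yend is None else yend
    manip.command_gripper(.024);go(SX,y0,.12,0.0)
    z=lower(SX,y0,.03,z)
    b=np.mean([manip.get_contact_force() for _ in range(4)],axis=0);y=y0;F=[]
    while y>yend+1e-6:
        y=max(yend,y-.02);manip.servo_line([SX,y,z],rate=.08)
        f=manip.get_contact_force()-b;F.append(np.round(f,1).tolist())
        if np.linalg.norm(f)>25:print("STOP",y);break
    print("push F",F[-9:],"p",manip.get_position().round(4),"t",round(manip.get_time(),1))
E
python3 - <<'E'
from h import *
push()
manip.servo_line([SX,manip.get_position()[1],.11],rate=.15)
manip.servo_line([SX,.12,.2],rate=.3);manip.hold(.3)
s=manip.camera("scene")["image"];t=manip.camera("top")["image"]
cv2.imwrite("pics/q1.png",np.hstack([cv2.resize(s[230:470,110:430],(400,300)),cv2.resize(t[130:310,130:370],(400,300))])[:,:,::-1])
E
```

```text
push F [[-0.4, -0.6, 0.3], [-0.1, -0.7, 0.1], [1.0, 2.1, 0.7], [-0.2, 0.3, -0.1], [0.6, -0.8, 0.6], [0.3, 0.5, 1.6], [-1.2, 0.8, -0.0], [1.5, -0.9, 1.1], [0.4, -4.5, 0.6]] p [ 0.627  -0.0957  0.0121] t 60.6
```

View pics/q1.png

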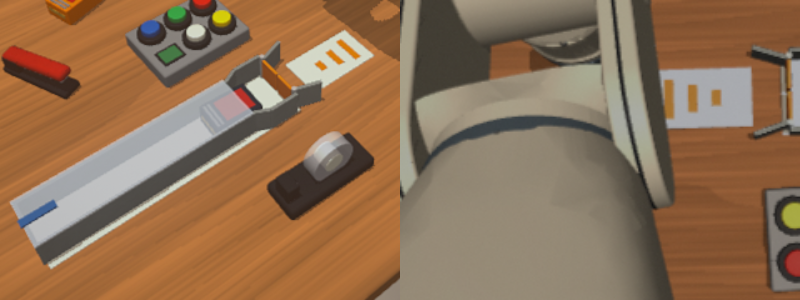

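cart_d is inside under the roof and the gate is shut. Next, the yellow cart_b.

```bash
cat > one.py <<'E'
import sys
from h import *
col,gx,gy,yw0=sys.argv[1],*map(float,sys.argv[2:5])
manip.servo_line([SX,.12,.2],rate=.3) if 0 else None
manip.command_gripper(.085)
cen,yw,c,T=look(col,(gx,gy),yw0)
if abs(np.arctan(np.tan(yw-yw0)))>.6 or np.hypot(*(cen-(gx,gy)))>.06: sys.exit("check")
z=grasp(cen,yw)
if manip.get_width()<.05: sys.exit("lost")
place(z)
manip.servo_line([SX,GY+.215,.16],rate=.25);manip.hold(.1)
s=manip.camera("scene");c,T=wcam()
for b,a in blobs(c["image"],col,500):
    w=p2w(c,cv2.boxPoints(b),.036,T);print(w.mean(0).round(4),(w[1]-w[0]).round(4),(w[2]-w[1]).round(4))
cv2.imwrite(f"pics/pl_{col}.png",np.hstack([cv2.resize(c["image"],(400,300)),cv2.resize(s["image"],(400,300))])[:,:,::-1])
print(manip.get_time())
E
python3 one.py yellow .434 .263 -1.28
```

```text
yellow c [0.4348 0.2611] yaw -1.281 label 0.05 0.04 dist 0.002 t 64.9
grasp z 0.003 w 0.0554
lifted w 0.0552
over pad w 0.0558 t 73.1
[0.6273 0.061 ] [0.0399 0.    ] [ 0.0011 -0.0507]
77.1917
```

cart_b was placed square on the pad (label at 0.627, 0.061). I'll push it in, then fetch cart_c straight after.

```bash
python3 - <<'E'
from h import *
push()
manip.servo_line([SX,manip.get_position()[1],.11],rate=.15)
manip.servo_line([SX,.12,.2],rate=.3);manip.hold(.2)
s=manip.camera("scene")["image"]
cv2.imwrite("pics/q2.png",cv2.resize(s[230:470,110:430],(640,480))[:,:,::-1])
E
python3 one.py green .534 .393 -1.16
```

```text
push F [[-1.8, 1.1, -0.0], [-0.2, 0.4, 1.2], [-0.7, 1.7, 0.3], [-0.9, -0.2, 0.3], [-0.6, 1.5, -0.0], [-0.7, 0.8, 0.1], [-0.6, 0.7, -0.2], [-0.8, 0.3, -0.4], [-1.6, -1.6, 0.9]] p [ 0.6271 -0.0954  0.0121] t 86.1
green c [0.5344 0.3907] yaw -1.162 label 0.051 0.039 dist 0.002 t 90.2
grasp z 0.003 w 0.0553
lifted w 0.0555
over pad w 0.0558 t 98.4
[0.6277 0.061 ] [0.0392 0.    ] [ 0.0011 -0.0507]
102.5583
```

View pics/q2.png

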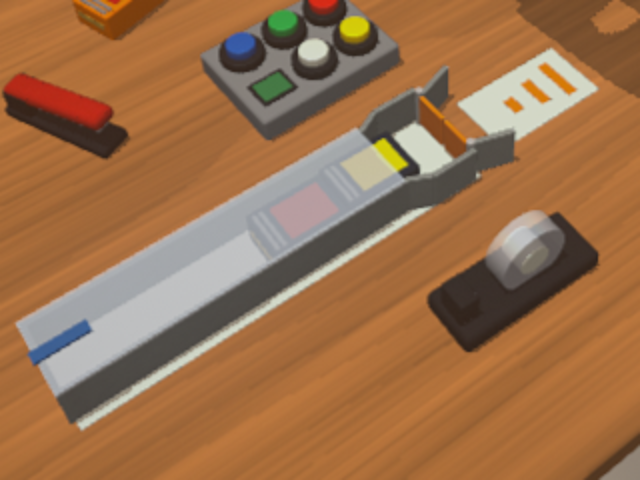

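Two cartridges are in and the gate is shut; the green cart_c is square on the pad. Pushing it in, then viewing.

```bash
python3 - <<'E'
from h import *
push()
manip.servo_line([SX,manip.get_position()[1],.11],rate=.15)
manip.servo_line([SX,.12,.2],rate=.3)
manip.command_gripper(0.0);manip.move_to([.45,.15,.25],manip.get_ee_rot());manip.hold(.2)
s=manip.camera("scene")["image"];c=manip.camera("top");t=c["image"]
a=cv2.resize(s[200:450,110:430],(400,300));b=cv2.resize(t[130:220,330:450],(400,300))
cv2.imwrite("pics/q3.png",np.vstack([np.hstack([a,b]),np.hstack([cv2.resize(s,(400,300)),cv2.resize(t,(400,300))])])[:,:,::-1])
for b,a in blobs(t,"green",40):print(np.round(b[0]),a,p2w(c,b[0],.036).round(4))
print(manip.get_time())
E
```

```text
push F [[0.9, 0.3, 0.7], [0.1, 0.8, -0.2], [0.6, 0.6, -0.6], [-0.1, 1.4, 0.5], [0.9, 0.8, 1.3], [-0.2, 0.3, 0.2], [-0.1, -0.2, -0.1], [0.3, -0.6, -0.0], [0.9, -0.5, -0.0]] p [ 0.6271 -0.0952  0.0121] t 111.4
[394. 286.] 178.0 [[ 0.4223 -0.1148]]
[396. 184.] 158.0 [[ 0.6273 -0.1237]]
114.6
```

View pics/q3.png

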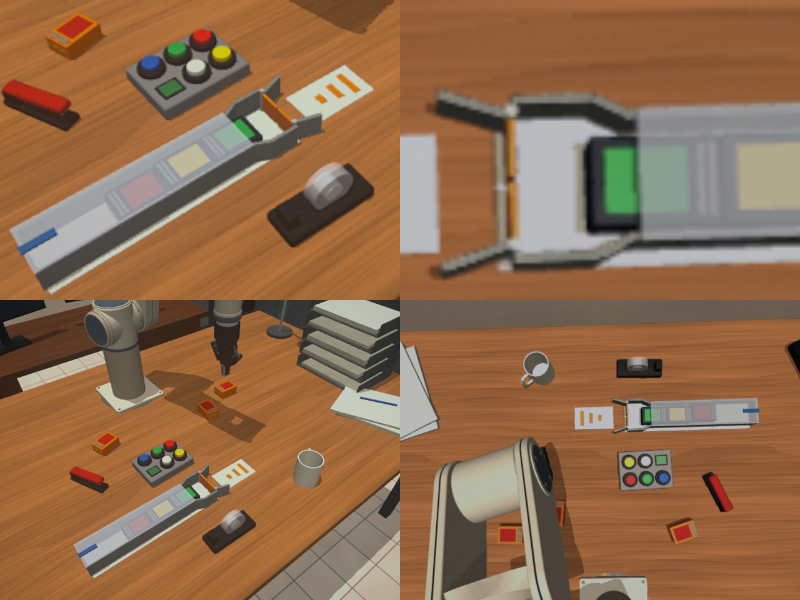

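All three cartridges lie flat inside and both leaves are shut. The bystanders are unmoved. Closing the batch now.

```bash
python3 - <<'E'
from h import *
go(*KEY["green"],.15,1.21)
for k in("green","white"):press(k,1.21)
x,y=KEY["white"];manip.servo_line([x,y,.2],rate=.25);manip.move_to([.40,.15,.25],manip.get_ee_rot());manip.hold(.3)
s=manip.camera("scene")["image"];t=manip.camera("top")["image"]
cv2.imwrite("pics/end.png",np.hstack([cv2.resize(s[130:430,70:470],(400,300)),cv2.resize(t[130:220,330:450],(400,300))])[:,:,::-1]);print(manip.get_time())
E
```

```text
green z 0.043 F 19.4 t 118.7 [(0.045, 2.8), (0.044, 2.9), (0.043, 6.9), (0.042, 20.5)]
white z 0.0431 F 19.5 t 121.5 [(0.045, 3.8), (0.044, 4.7), (0.043, 8.6), (0.042, 19.5)]
123.7
```

View pics/end.png

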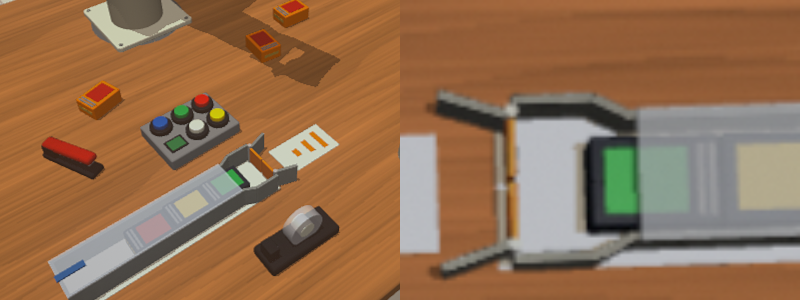

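Everything is in place: all three cartridges are in, the gate is shut, all the keys are up and the robot is clear.

```bash
python3 -c "
from rig import manip
manip.sign_off()"
```

```text
the job is handed in; nothing more can be done
```

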